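Lock the shaker's shaft

TASK

Lock the shaft of the shaker drive: push the upright pin on the round locking disc with your fingertips to turn the disc until its slot lines up with the lock bar, then push the bar by its tab straight through the slot and fully home. Only push: do not lift the bar out of its guide, and leave the cup, the dropper bottle and the tape roll beside the drive where they stand.

Things in the scene. Friction and masses are not known exactly. Their poses are not given: they have to be found in the camera images.
- shaker_drive: Low grey instrument box, 280 x 130 x 50 mm high, fixed on the worktop. Origin: on the worktop, below the axis of the locking disc; z up; +x is the way the lock bar is pushed. The box spans x -195 to +85, y -65 to +65 mm. Along its top at y = 0 stand, in +x order: bar guide with strap, disc, keeper.
- guide_strap (a point): Centre of the top of the steel strap over the end of the bar guide nearest the disc, 74 mm above the worktop; drive's x -58 to -46 mm, 30 mm wide. The guide is an open-topped channel, drive's x -188 to -46 mm, slot 14.5 mm wide, floor 55 mm and wall tops 65 mm above the worktop.
- keeper_top (a point): Centre of the top of the steel keeper beyond the disc, which takes the bar's nose; drive's x 47 to 69 mm, 38 mm wide, top 71.5 mm above the worktop.
- lock_disc (a joint): Angle of the disc: direction of its pin in the drive's frame, positive anticlockwise from above; 0 = pin towards the keeper (+x), slot square across the bar's way. Slot in line with the bar at +1.571 and equally at -1.571; either will do. Turns from -2.5 to 2.5 without stop or detent there, about 2 N at the pin, and stays where left. Out of line it blocks the bar; within 0.1 the bar's nose centres it.
- disc_top (a point): Centre of the upper face of the round steel locking disc, 70 mm above the worktop, on its vertical axis. Disc 80 mm diameter; a slot 17 mm wide and 16 mm deep runs right across it through the centre.
- pin_top (a point): Centre of the top of the disc's upright steel pin, 10 mm diameter, 28 mm from the disc's axis, on the line through the centre square to the slot; it stands from 70 to 100 mm above the worktop.
- lock_bar: Loose steel bar lying in the guide, 126 x 12 x 10 mm high, round nose towards the disc. Origin: centre of its underside; x to the nose (at +65 mm), z up. It starts with its origin at drive's x -122 to -113 mm. Fully home: its tab rests against the strap, origin at drive's x = -3 mm, nose in the keeper. It slides with 1 to 3 N.
- tab_rear (a point): Centre of the rear face (the one to push, facing away from the disc) of the bar's upright push tab: 34 mm wide, 6 mm thick, from 68 to 95 mm above the worktop; 61 mm behind the bar's origin. The point is 81 mm above the worktop.
- cup: Specimen cup, 52 mm diameter, 62 mm high, standing loose behind the drive box; origin at the centre of its underside. Leave it alone.
- dropper: Small dropper bottle, 25 mm diameter, 71 mm high, standing loose before the drive box; origin at the centre of its underside. Leave it alone.
- tape: Roll of tape lying flat, 53 mm diameter, 12 mm high, loose before the drive box; origin at the centre of its underside. Leave it alone.

How it is judged (in metres and radians):
On the way, in this order (a step that is already met when the one before it is completed fails the run):
1. the disc's slot is lined up with the bar (within 0.15 rad) ((value of joint lock_disc between 1.4208 and 1.7208 rad or value of joint lock_disc between -1.7208 and -1.4208 rad)), for 0.2 s.
2. the bar has been pushed through the slot, fully home (x of lock_bar in the frame of shaker_drive between -0.008 and 0.003 m), for 0.2 s.
At the end, for the whole second after the job is handed in: The bar lies level in its guide, through the disc's slot and fully home in the keeper: its origin within 5 mm of the home place (drive's x = -3 mm), at rest, the slot lined up within 0.12 rad (all of step 2 and z of lock_bar in the frame of shaker_drive below 0.06 m and angle between lock_bar's own z axis and vertical below 0.1 rad and (value of joint lock_disc between 1.4508 and 1.6908 rad or value of joint lock_disc between -1.6908 and -1.4508 rad) and linear speed of lock_bar below 0.01 m/s); the robot touches nothing.
It fails at once if the lock bar is lifted or tipped out of its guide (more than 12 mm up, or tilted more than 0.25 rad) (z of lock_bar in the frame of shaker_drive above 0.067 m or angle between lock_bar's own z axis and vertical above 0.25 rad).
It fails at once if the specimen cup is moved more than 20 mm (distance of cup from where it was at the start of the episode above 0.02 m).
It fails at once if the dropper bottle is moved more than 20 mm (distance of dropper from where it was at the start of the episode above 0.02 m).
It fails at once if the tape roll is moved more than 20 mm (distance of tape from where it was at the start of the episode above 0.02 m).
It also fails if it takes over 51 s, if anything falls off the work surface, if the arm or the gripper's body presses on something with over 40 N, if the wrist force passes 120 N, or if a joint passes its speed limit or range.

ROBOT

A 7-joint arm with a two-finger parallel gripper is mounted at the origin on a cart in front of the work surface, level with it; the furniture and walls round the work are solid. World frame = base frame: x ahead of the robot, y to its left, z up, the work surface at z = 0. Lengths are in mm, angles in rad, forces in N, time in s.
With the tool pointing down it reaches from about 350 to 900 mm from the base axis. Payload 8.1 kg.
Tool frame: the origin (TCP) lies midway between the tips of the shut fingers; the grasp point (between the pads) lies 19 mm behind it; x points along the fingers, y is the direction in which the jaws open and shut, and the axes are right-handed (so a half turn about x gives the same grasp; the last joint's range is limited). The gripper opens to 92 mm and grips with 3 to 60 N. Pads are 19 mm wide; open, the fingers measure 130 mm over their backs; the gripper's body (75 mm by 190 mm) begins 47 mm behind the grasp point.
Start: joints at [-1.448, 0.434, 0.025, 1.573, -0.012, 1.134, -0.075], TCP at [139.956, 609.142, 226.742] pointing down, gripper open.
Joint ranges: [-2.62, 2.62], [-0.44, 2.09], [-1.27, 1.32], [0.08, 2.57], [-1.32, 4.46], [0.12, 2], [-2.74, 2.74]. Speed limits (rad/s): [2.22, 2.22, 3.01, 3.01, 3.14, 3.14, 3.14].

INTERFACE

Orientations are given as a unit quaternion [w, x, y, z].
In Python, from cell import bot, vision gives the robot as it stands. The module is installed in compiled form; this text tells all that it offers.
- The arm moves only by the tool apply_moves, never from a script. Its argument "targets" is a list that holds one entry, the list of rows, each a list of 5 numbers: the shift along the world's x, y, z in cm, then the turn about the world's z in rad, then the finger opening in cm, from 0 to 9.18. In form: [[[dx, dy, dz, spin, claw], ...]]. A call has 1 to 8 rows; each row is the pose to reach, as a shift and turn from the pose commanded when the call began; what a row does not reach only later rows make up. A row lasts 1/12 s, in which the tool goes at most 41.7 mm and 7.16 degrees, less where a joint would pass 70% of its speed; a pose out of reach is approached as far as the arm can. A call with a gripper value outside its range is refused whole. The fingers move at their own pace and stop on an object; "newtons" is the grip in N (left out, the last holds). Time passes only in rows, so rows that repeat a pose let the fingers close. It gives the time, the measured TCP pose, the force and the opening at its end, in the units of the state.
- bot.read_state(): the state, without advancing time (a new reading comes with each control period).
- vision.capture(name): name is "scene" or "side" or "wrist"; returns (picture, depth): 400x640x3 uint8, red, green, blue; 400x640 float32, mm along the optical axis (not along the pixel's ray), 0 where there is no reading.
- vision.camera_model(name): a dict with "fx", "fy", "cx", "cy" (pixels), "T" (4x4, takes a point from camera to world coordinates). Camera axes: x right, y down, z forward; pixel columns grow to the right and rows downward; lengths in mm; the calibration is good to about 2 mm. A picture is of the moment at which its call begins: read the wrist's pose just before it. camera_model takes no time and is no camera call; for the wrist camera it gives the pose at the moment of the call.
- bot.close_job(): hands the job in, once; it reports no verdict.
The state is a dict: "clock": time; "q": joint angles; "qd": joint speeds; "joint_efforts": joint torques, N m; "ee_pos": TCP position; "eef_rot": TCP orientation; "force": force on the tool from outside, world axes, zero at the start; "torque": the same for the moment, N m; "width": finger opening in mm.
Only numpy, scipy, OpenCV 4.12 (cv2) and the standard library are available. Lean on these libraries where they do the work, as an engineer would, in place of code of your own. Each camera call takes 0.05 s, during which the arm holds its last target.

## Working session

There is one attempt and no reset: what is moved stays moved. The work goes in short steps, Python scripts to look and compute and a tool call to move; the robot and the scene stay as the last step left them, time stands still between calls to the robot, and variables do not carry over. Pictures are saved under pics/ and viewed, and the job is handed in when it is done.

Besides the shell and the picture viewer there is one more tool, called after "Emit:" as name([rows], argument=value, ...), one row to a line, values as JSON. apply_moves: Moves the arm, as the interface text tells. Its arguments: {"type":"object","properties":{"targets":{"type":"array"},"newtons":{"type":"number"}},"required":["targets"]}

```bash
mkdir -p pics; python3 - <<'E'
from cell import bot, vision
import cv2
s=bot.read_state(); print(s)
for n in ["scene","side","wrist"]:
    m=vision.camera_model(n); print(n,m)
    p,d=vision.capture(n)
    cv2.imwrite(f"pics/{n}0.png",p[:,:,::-1])
    import numpy as np
    np.save(f"pics/{n}0.npy",d)
E
```

```text
{'clock': 0.0, 'q': array([-1.4476177 ,  0.43525009,  0.02499827,  1.5740952 , -0.01160834,
        1.1339969 , -0.07510322]), 'qd': array([-0.00074948, -0.00183537,  0.00026734, -0.00128378,  0.00083574,
        0.00030621,  0.00058954]), 'joint_efforts': array([ 2.74239092e-04, -6.67856169e+01,  9.85035449e-01, -3.14446843e+01,
       -6.04438107e-02,  4.32651769e-02,  1.92344050e-04]), 'ee_pos': array([139.86888806, 608.62302905, 225.92916123]), 'eef_rot': array([ 0.70259041,  0.07912319,  0.70261297, -0.08025737]), 'force': array([ 0.08929858,  0.49682487, -0.05578515]), 'torque': array([-0.06198321, -0.01373051, -0.03072863]), 'width': 91.6556403347207}
scene {'fx': 458.8327366268341, 'fy': 458.8327366268341, 'cx': 329.0016688754351, 'cy': 202.49842746723448, 'T': array([[ 8.65692642e-01, -2.47302559e-01,  4.35221430e-01,
         1.83737310e+02],
       [-5.00548293e-01, -4.18525852e-01,  7.57817602e-01,
        -5.95800604e+02],
       [-5.25881229e-03, -8.73886466e-01, -4.86101624e-01,
         4.86593098e+02],
       [ 0.00000000e+00,  0.00000000e+00,  0.00000000e+00,
      
[... 230 characters left out ...]
63847142e-01,  6.47198567e-01, -7.44505291e-01,
         6.72825657e+02],
       [ 1.52988686e-02, -7.52946731e-01, -6.57903613e-01,
         6.53773732e+02],
       [ 0.00000000e+00,  0.00000000e+00,  0.00000000e+00,
         1.00000000e+00]])}
wrist {'fx': 284.1021016711481, 'fy': 284.1021016711481, 'cx': 326.0153918069597, 'cy': 202.71400523864446, 'T': array([[ 2.24597531e-01,  9.36326893e-01,  2.69903498e-01,
         6.55630597e+01],
       [ 9.74450149e-01, -2.15329597e-01, -6.38754388e-02,
         6.25886847e+02],
       [-1.69007962e-03,  2.77353770e-01, -9.60766376e-01,
         3.84217723e+02],
       [ 0.00000000e+00,  0.00000000e+00,  0.00000000e+00,
         1.00000000e+00]])}
```

View pics/scene0.png

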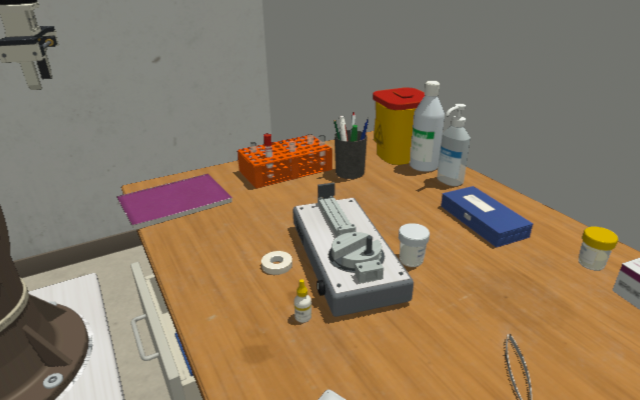

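View pics/side0.png

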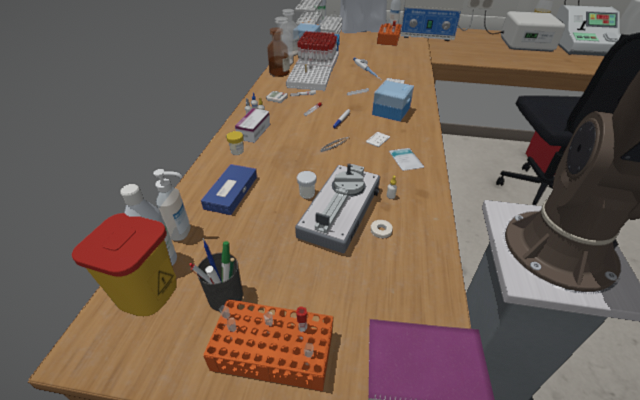

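View pics/wrist0.png

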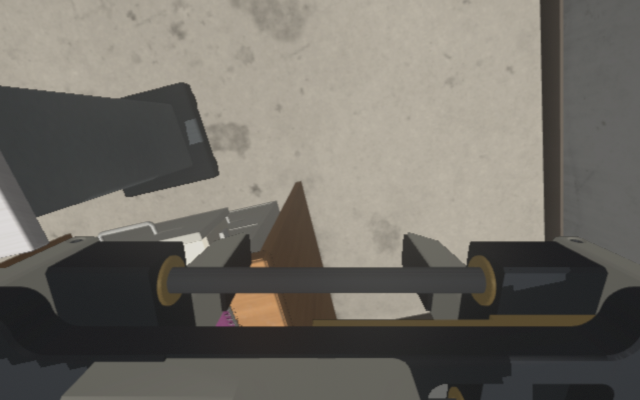

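The scene picture shows the drive at px (350,255), with the tab at (326,191), the disc at about (357,253), the pin at (369,243) and the keeper at (370,268). I'll zoom in and measure with the depth image.

```bash
cat > h.py <<'E'
from cell import bot, vision
import cv2, numpy as np
def ray(m,u,v,z):
    T=m["T"]; d=T[:3,:3]@np.array([(u-m["cx"])/m["fx"],(v-m["cy"])/m["fy"],1]); o=T[:3,3]
    return o+d*(z-o[2])/d[2]
def cloud(m,d):
    v,u=np.mgrid[:400,:640]
    P=np.stack([(u-m["cx"])/m["fx"]*d,(v-m["cy"])/m["fy"]*d,d],-1)
    W=P@m["T"][:3,:3].T+m["T"][:3,3]; W[d==0]=np.nan
    return W
def proj(m,p):
    c=m["T"][:3,:3].T@(np.array(p)-m["T"][:3,3]); return m["cx"]+m["fx"]*c[0]/c[2], m["cy"]+m["fy"]*c[1]/c[2]
E
python3 - <<'E'
from h import *
a=cv2.imread("pics/scene0.png")[175:315,280:440]; cv2.imwrite("pics/sz.png",cv2.resize(a,None,fx=5,fy=4.2857,interpolation=2) if 0 else cv2.resize(a,None,fx=4,fy=4,interpolation=2))
a=cv2.imread("pics/side0.png")[155:255,290:420]; cv2.imwrite("pics/ez.png",cv2.resize(a,None,fx=5,fy=5,interpolation=2))
for n in ["scene","side"]:
    m=vision.camera_model(n); W=cloud(m,np.load(f"pics/{n}0.npy"))
    R=W[175:315,280:440] if n=="scene" else W[155:255,290:420]
    R=R.reshape(-1,3)
    for lo,hi in [(-5,5),(46,54),(66,73),(74,90),(88,104)]:
        k=(R[:,2]>lo)&(R[:,2]<hi); q=R[k]; print(n,lo,hi,k.sum(),np.median(q,0).round(1),q.min(0).round(1),q.max(0).round(1))
E
```

```text
scene -5 5 11137 [645.3  45.9  -0.7] [ 381.  -222.3   -4.2] [916.9 340.8   5. ]
scene 46 54 4373 [518.8 -80.1  49.3] [ 399.8 -184.7   46. ] [659.9 107.4  54. ]
scene 66 73 1276 [ 519.9 -105.    69.5] [ 404.8 -161.5   66. ] [583.7  86.8  73. ]
scene 74 90 203 [557.7  78.   81.4] [ 522.3 -122.2   74. ] [584.   87.4  89.9]
scene 88 104 125 [554.1  77.2  93.3] [ 524.9 -122.3   88.1] [583.8  87.3 100.8]
side -5 5 7463 [ 4.438e+02 -7.380e+01 -2.000e-01] [ 319.9 -351.5   -4.2] [729.6 132.    5. ]
side 46 54 2238 [5.313e+02 3.000e-01 4.950e+01] [ 399.1 -180.8   46. ] [662.6 113.9  53.9]
side 66 73 513 [520.5 -90.2  69.5] [ 402.1 -161.1   66. ] [579.3  90.6  73. ]
side 74 90 101 [553.   82.4  80.7] [ 521.7 -115.9   74. ] [579.5  90.5  89.1]
side 88 104 71 [557.5  83.   93.7] [ 523.6 -120.9   88. ] [580.1  89.6 100.8]
```

View pics/sz.png

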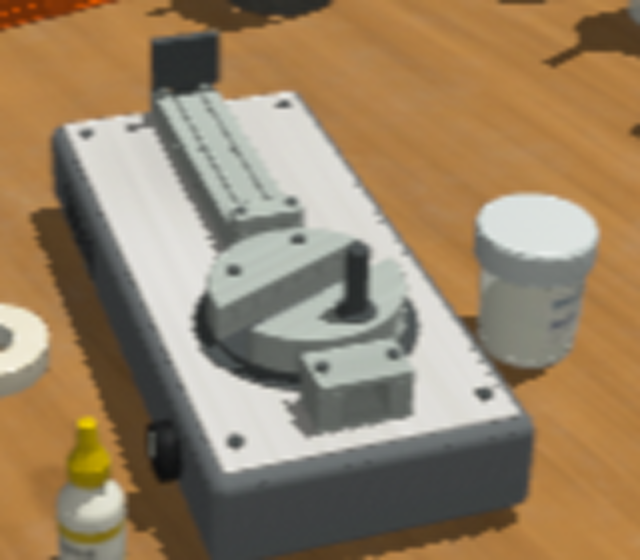

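View pics/ez.png

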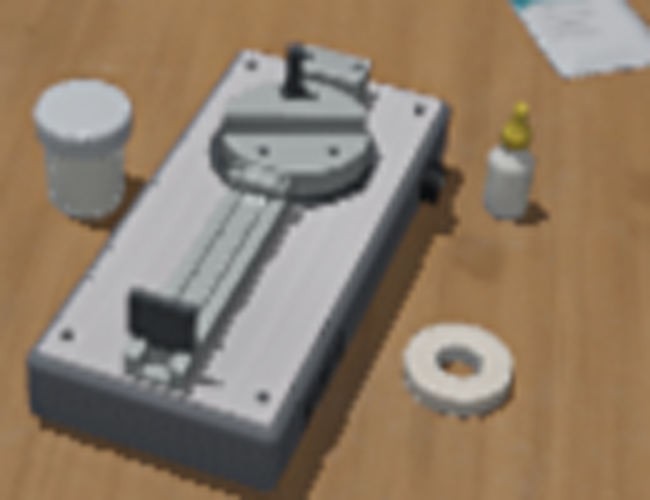

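The close-ups show the dark tab at the far end and the pin on the keeper side, slightly towards the cup, so the disc angle should be a small positive one. Next I'll get numbers.

```bash
python3 - <<'E'
from h import *
for n in ["scene","side"]:
    m=vision.camera_model(n); W=cloud(m,np.load(f"pics/{n}0.npy"))
    R=(W[175:315,280:440] if n=="scene" else W[155:255,290:420]).reshape(-1,3)
    k=(abs(R[:,2]-50)<2.5)&(R[:,0]>390)&(R[:,0]<670)
    # largest cluster via minAreaRect on mask
    r=cv2.minAreaRect(R[k][:,:2].astype(np.float32)); print(n,r, cv2.boxPoints(r).round(1).tolist())
    t=R[(R[:,2]>78)&(R[:,1]>40)&(R[:,2]<96)&(R[:,0]>500)&(R[:,0]<620)]
    print('tab',t.mean(0),cv2.minAreaRect(t[:,:2].astype(np.float32)))
    p=R[(R[:,2]>76)&(R[:,1]<-80)&(R[:,1]>-150)&(R[:,2]<102)&(R[:,0]>480)&(R[:,0]<560)]
    print('pin',len(p),p.mean(0),p.max(0),p.min(0))
    b=cv2.boxPoints(r); l=[(b[i],b[(i+1)%4]) for i in range(4)]; 
    e=max(((q-p_) for p_,q in l),key=np.linalg.norm); e=e/np.linalg.norm(e); e=e if e[1]<0 else -e
    c=np.array(r[0]); o=c+55*e; print('dir',e,np.degrees(np.arctan2(e[1],e[0])),'origin',o)
    L=np.array([-e[1],e[0]])
    for nm,q in [('tab',t),('pin',p)]:
        d=q[:,:2].mean(0)-o; print(nm,'local',d@e,d@L)
    D=R[(abs(R[:,2]-70)<1.5)]; D=D[np.linalg.norm(D[:,:2]-o,axis=1)<43]
    print('disc',len(D),cv2.minEnclosingCircle(D[:,:2].astype(np.float32)))
    d=R[(R[:,2]>56)&(R[:,2]<104)]; loc=(d[:,:2]-o)@np.stack([e,L],1)
    for x in range(-200,90,15):
        s=(loc[:,0]>x)&(loc[:,0]<x+15)&(abs(loc[:,1])<45)
        if s.any(): print(x,s.sum(),'y',loc[s,1].min().round(1),loc[s,1].max().round(1),'z',d[s,2].max().round(1))
E
```

```text
scene ((563.2767944335938, -49.65498352050781), (289.5155944824219, 227.1303253173828), 63.8973274230957) [[397.6000061035156, -129.6999969482422], [601.5999755859375, -229.60000610351562], [728.9000244140625, 30.399999618530273], [525.0, 130.3000030517578]]
tab [566.65002082  80.76519975  87.19314726] ((567.4446411132812, 81.4844970703125), (7.864320278167725, 33.91543197631836), 77.08734130859375)
pin 91 [ 528.61953311 -119.07756458   89.96388554] [ 535.49680011 -112.70732038  100.83321469] [ 524.88116193 -122.31120516   76.32346   ]
dir [-0.439981  -0.8980071] -116.10266 origin [539.0778389  -99.04537201]
tab local -173.60240572102146 -54.35322262056687
pin local 22.59050703913468 -0.5778484053458449
disc 484 ((535.7174682617188, -98.76123809814453), 42.506378173828125)
-185 61 y -43.7 -37.4 z 95.4
-170 17 y -44.8 -36.5 z 65.1
-155 24 y -44.2 -32.7 z 65.8
-140 36 y -45.0 -28.5 z 65.3
-125 41 y -44.4 -24.6 z 66.1
-110 54 y -44.8 -23.5 z 66.2
-95 64 y -44.6 -18.7 z 66.1
-80 33 y -44.6 -19.1 z 65.5
-65 101 y -45.0 -11.6 z 75.2
-50 115 y -42.7 3.1 z 75.2
-35 181 y -44.8 7.7 z 72.0
-20
[... 712 characters left out ...]
-0.41940337 -0.90779996] -114.79692 origin [534.54359245 -96.70519638]
tab local -176.67969566099922 -49.1501740499133
pin local 19.366081553383506 0.9931113133494954
disc 200 ((528.9658813476562, -94.98193359375), 42.05982208251953)
-200 10 y -41.9 -36.3 z 66.2
-185 69 y -45.0 -31.3 z 95.8
-155 9 y -38.7 -27.7 z 65.9
-140 37 y -44.8 -24.8 z 67.8
-125 39 y -44.5 -20.9 z 67.5
-110 48 y -44.9 -19.2 z 66.4
-95 46 y -44.8 -15.6 z 66.5
-80 54 y -44.0 -13.6 z 67.2
-65 83 y -41.8 -9.5 z 75.8
-50 45 y -38.6 6.7 z 75.3
-35 86 y -43.3 10.3 z 71.6
-20 77 y -44.4 23.7 z 72.8
-5 92 y -45.0 24.3 z 71.5
10 137 y -36.8 24.1 z 100.8
25 44 y -41.6 1.3 z 99.6
40 51 y -22.8 12.3 z 73.1
55 40 y -22.2 16.1 z 73.3
```

The cup side got into the rectangle (227 mm wide instead of 130), so that fit is rejected. I'll redo it on the largest connected top-face component.

```bash
python3 - <<'E'
from h import *
Os=[]
for n in ["scene","side"]:
    m=vision.camera_model(n); W=cloud(m,np.load(f"pics/{n}0.npy"))
    msk=(abs(W[...,2]-50)<2.0).astype(np.uint8)
    msk=cv2.morphologyEx(msk,cv2.MORPH_OPEN,np.ones((2,2),np.uint8))
    N,l,st,ce=cv2.connectedComponentsWithStats(msk,connectivity=4)
    seed=[l[v,u] for (u,v) in ([(320,230),(390,290)] if n=="scene" else [(330,235),(300,215)])]; print(seed,[st[i][4] for i in seed])
    big=[i for i in range(1,N) if st[i][4]>30 and abs(np.nanmedian(W[l==i][:,0])-520)<120 and abs(np.nanmedian(W[l==i][:,1])+20)<160]; print(big,[st[i][4] for i in big])
    i=max(big,key=lambda i:st[i][4]); R=W[l==i]
    r=cv2.minAreaRect(R[:,:2].astype(np.float32)); b=cv2.boxPoints(r); print(n,r)
    e=max((b[(i+1)%4]-b[i] for i in range(4)),key=np.linalg.norm); e=e/np.linalg.norm(e); e=e if e[1]<0 else -e
    o=np.array(r[0])+55*e; L=np.array([-e[1],e[0]])
    print('dir',e,np.arctan2(e[1],e[0]),'origin',o)
    Q=W.reshape(-1,3); loc=(Q[:,:2]-o)@np.stack([e,L],1); loc=np.c_[loc,Q[:,2]]
    def sel(x0,x1,y0,y1,z0,z1):
        k=(loc[:,0]>x0)&(loc[:,0]<x1)&(loc[:,1]>y0)&(loc[:,1]<y1)&(loc[:,2]>z0)&(loc[:,2]<z1); return loc[k]
    def show(nm,q): print(nm,len(q),q.mean(0).round(1),q.min(0).round(1),q.max(0).round(1))
    show('tab',sel(-195,-160,-30,30,76,94)); show('tabtop',sel(-195,-160,-30,30,93.5,97)); show('pin',sel(0,40,-30,30,80,97)); show('pintop',sel(0,40,-30,30,98,103))
    show('keeper',sel(44,75,-30,30,69,74)); show('strap',sel(-65,-42,-25,25,72.5,76)); show('disc',sel(-45,45,-45,45,68.5,71.3))
    D=sel(-45,45,-45,45,68.5,71.3); print(cv2.minEnclosingCircle(D[:,:2].astype(np.float32)))
E
```

```text
[np.int32(42), np.int32(0)] [np.int32(3423), np.int32(251902)]
[42, 53] [np.int32(3423), np.int32(31)]
scene ((539.4242553710938, -39.19270324707031), (265.816162109375, 120.93864440917969), 76.12647247314453)
dir [-0.23977962 -0.9708273 ] -1.8129352 origin [526.23637581 -92.58820343]
tab 156 [-177.8   -2.2   85. ] [-182.3  -18.8   76. ] [-174.9   15.2   94. ]
tabtop 25 [-179.1   -2.9   94.5] [-182.8  -18.6   93.6] [-175.8   14.2   95.4]
pin 51 [25.7  8.5 88.8] [22.7  4.7 81.4] [27.7 13.3 96.9]
pintop 22 [23.8  9.  99.5] [18.   5.4 98. ] [ 28.5  14.5 100.8]
keeper 239 [55.9 -1.8 70.9] [ 44.  -20.4  69. ] [67.3 17.3 73.7]
strap 65 [-54.4  -3.   73.6] [-61.4 -17.4  72.7] [-47.5  13.3  75.2]
disc 643 [-1.1 -4.1 69.5] [-42.1 -41.3  68.5] [44.9 37.7 71.3]
((2.202577829360962, -1.591117024421692), 44.581687927246094)
[np.int32(8), np.int32(0)] [np.int32(1017), np.int32(254057)]
[7, 8, 9] [np.int32(81), np.int32(1017), np.int32(597)]
side ((492.38751220703125, -23.224288940429688), (267.57696533203125, 38.24284744262695), 73.0025634765625)
dir [-0.29232904 -0.95631784] -1.8674577 origin [476.30941391 -75.82176971]
tab 28 [-178.3   24.6   86.2] [-181.    21.1   76. ] [-175.    29.9   93.9]
tabtop 8 [-176.9   25.2   94.6] [-179.8   22.4   93.6] [-175.    28.9   96.1]<stdin>:18: RuntimeWarning: Mean of empty slice.
  ret = um.true_divide(
Traceback (most recent call last):
ValueError: zero-size array to reduction operation minimum which has no identity
```

The scene fit is 266 x 121 mm with the rounded edges trimmed, the pin radius comes out at 28.0 mm, and tab, strap and keeper lie in one line. Results:
- **Drive:** origin about (525, -90), x direction -1.813 rad.
- **Pin:** about (529, -117), disc angle about +0.43.

I'll straddle the pin with loosely opened fingers and push it with the rear pad towards +1.571. First I'll move above it.

Emit:
apply_moves([
  [[38.9, -72.6, 0, -1.155, 2.2], [38.9, -72.6, 0, -1.155, 2.2], [38.9, -72.6, 0, -1.155, 2.2], [38.9, -72.6, 0, -1.155, 2.2], [38.9, -72.6, 0, -1.155, 2.2], [38.9, -72.6, 0, -1.155, 2.2], [38.9, -72.6, 0, -1.155, 2.2], [38.9, -72.6, 0, -1.155, 2.2]],
])

```text
clock: 0.82
ee_pos: [297.8, 313.3, 226.7]
eef_rot: [0.577, 0.409, 0.577, -0.408]
force: [0.7, 0.1, -0.1]
width: 43.2
```

Emit:
apply_moves([
  [[23.1, -43.0, 0, -0.15, 2.2], [23.1, -43.0, 0, -0.15, 2.2], [23.1, -43.0, 0, -0.15, 2.2], [23.1, -43.0, 0, -0.15, 2.2], [23.1, -43.0, 0, -0.15, 2.2], [23.1, -43.0, 0, -0.15, 2.2], [23.1, -43.0, 0, -0.15, 2.2], [23.1, -43.0, 0, -0.15, 2.2]],
])

```text
clock: 1.48
ee_pos: [455.5, 19.8, 226.9]
eef_rot: [0.546, 0.449, 0.546, -0.449]
force: [0.7, 0.8, 0.2]
width: 22.2
```

```bash
cat >> h.py <<'E'
def st():
    s=bot.read_state(); w,x,y,z=s["eef_rot"]
    ja=np.arctan2(1-2*(x*x+z*z),2*(x*y-w*z)); print("t",round(s["clock"],2),"pos",s["ee_pos"].round(1),"jaw",round(float(ja),3),"F",s["force"].round(1),"w",round(s["width"],1)); return s
E
python3 -c "
from h import *
st()"
```

```text
t 1.48 pos [455.5  19.8 226.9] jaw 0.195 F [0.7 0.8 0.2] w 22.2
```

Emit:
apply_moves([
  [[7.3, -13.7, 0, 0, 2.2], [7.3, -13.7, 0, 0, 2.2], [7.3, -13.7, 0, 0, 2.2], [7.3, -13.7, 0, 0, 2.2], [7.3, -13.7, -5, 0, 2.2], [7.3, -13.7, -9, 0, 2.2], [7.3, -13.7, -9, 0, 2.2], [7.3, -13.7, -9, 0, 2.2]],
])

```text
clock: 2.15
ee_pos: [526.0, -114.9, 134.7]
eef_rot: [0.545, 0.448, 0.548, -0.45]
force: [0.6, -0.2, 0.8]
width: 22.2
```

```bash
python3 - <<'E'
from h import *
st()
m=vision.camera_model("wrist"); p,d=vision.capture("wrist"); cv2.imwrite("pics/w1.png",p[:,:,::-1])
print(proj(m,(529,-117,100)))
p,d=vision.capture("scene"); a=p[150:310,290:450,::-1]; cv2.imwrite("pics/s1.png",cv2.resize(a,None,fx=3.7,fy=3.7,interpolation=2))
E
```

```text
t 2.15 pos [ 526.  -114.9  134.7] jaw 0.195 F [ 0.6 -0.2  0.8] w 22.2
(np.float64(331.9625652888938), np.float64(232.15180506067105))
```

View pics/w1.png

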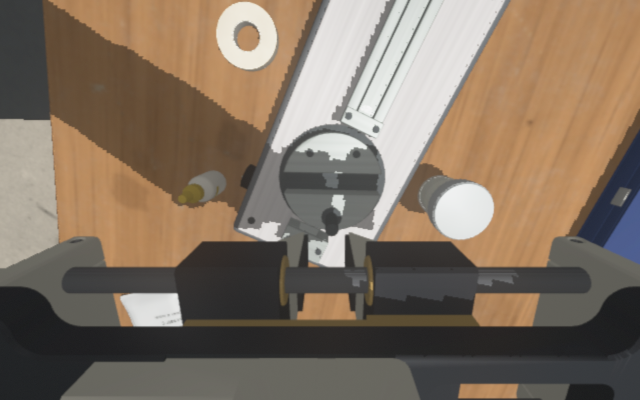

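View pics/s1.png

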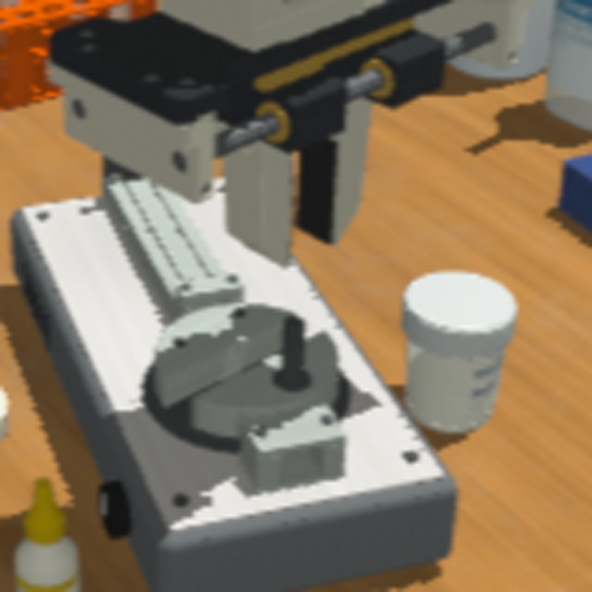

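The wrist view shows the pin at (332,217–235), between the finger columns (298–355), and the slot parallel to the jaws, so the disc angle is about 0.43 as measured. I'll zoom in to centre it.

```bash
python3 - <<'E'
from h import *
m=vision.camera_model("wrist"); s=st()
a=cv2.imread("pics/w1.png")[130:330,260:400]; cv2.imwrite("pics/w1z.png",cv2.resize(a,None,fx=3,fy=3,interpolation=2)) 
for z in (135,100,80,70): print(z,proj(m,(s["ee_pos"][0],s["ee_pos"][1],z)))
for z in(70,100): print(z,proj(m,(529,-117,z)), 'disc', proj(m,(525,-90,z)))
E
```

```text
t 2.25 pos [ 528.7 -115.3  138.1] jaw 0.195 F [0.7 0.2 1. ] w 21.7
135 (np.float64(328.5693302798403), np.float64(247.18911174711036))
100 (np.float64(328.0836327798482), np.float64(226.88796857260297))
80 (np.float64(327.87023911426525), np.float64(217.96855812144318))
70 (np.float64(327.77645109493915), np.float64(214.0484143932519))
70 (np.float64(327.7301204492844), np.float64(215.97189943928765)) disc (np.float64(329.3771851771809), np.float64(184.2097591527186))
100 (np.float64(328.03024944446656), np.float64(229.04675696778284)) disc (np.float64(329.923153788309), np.float64(193.24805183253758))
```

View pics/w1z.png

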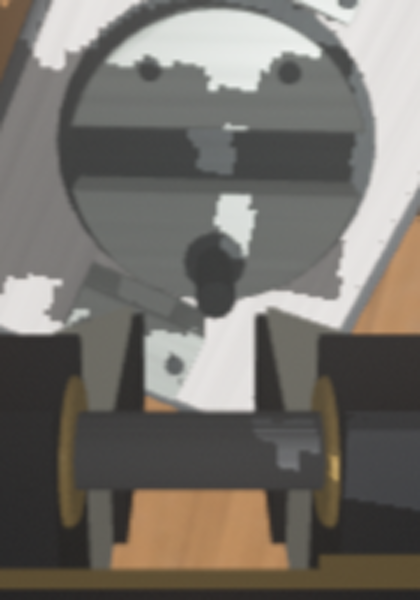

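The pin tip at (331.7,229.3) gives about (529,-115), and the TCP has settled at (528.7,-115.3), so I'll descend around the pin.

Emit:
apply_moves([
  [[0, 0, -1.5, 0, 2.2], [0, 0, -3, 0, 2.2], [0, 0, -4.5, 0, 2.2], [0, 0, -5.7, 0, 2.2], [0, 0, -5.7, 0, 2.2], [0, 0, -5.7, 0, 2.2]],
])

```text
clock: 2.75
ee_pos: [528.8, -115.2, 80.8]
eef_rot: [0.547, 0.449, 0.546, -0.449]
force: [0.5, -0.6, 0.1]
width: 22.2
```

```bash
python3 - <<'E'
from h import *
s=st()
p,d=vision.capture("scene"); a=p[150:310,290:450,::-1]; cv2.imwrite("pics/s2.png",cv2.resize(a,None,fx=3.7,fy=3.7,interpolation=2))
c=np.array([525,-90.]); r=s["ee_pos"][:2]-c
th0=-1.813
for a in np.linspace(0.43,1.571,11):
    P=c+28*np.array([np.cos(th0+a),np.sin(th0+a)]); print(round(a,2),P.round(1),(P-s["ee_pos"][:2]).round(1))
E
```

```text
t 2.75 pos [ 528.8 -115.2   80.8] jaw 0.195 F [ 0.5 -0.6  0.1] w 22.2
0.43 [ 530.2 -117.5] [ 1.5 -2.3]
0.54 [ 533.3 -116.7] [ 4.6 -1.5]
0.66 [ 536.3 -115.6] [ 7.6 -0.4]
0.77 [ 539.2 -114.2] [10.4  1.1]
0.89 [ 541.8 -112.4] [13.1  2.8]
1.0 [ 544.3 -110.3] [15.5  4.9]
1.11 [ 546.4 -108. ] [17.7  7.2]
1.23 [ 548.4 -105.4] [19.6  9.8]
1.34 [ 550.  -102.7] [21.2 12.5]
1.46 [551.2 -99.8] [22.5 15.5]
1.57 [552.2 -96.7] [23.4 18.5]
```

View pics/s2.png

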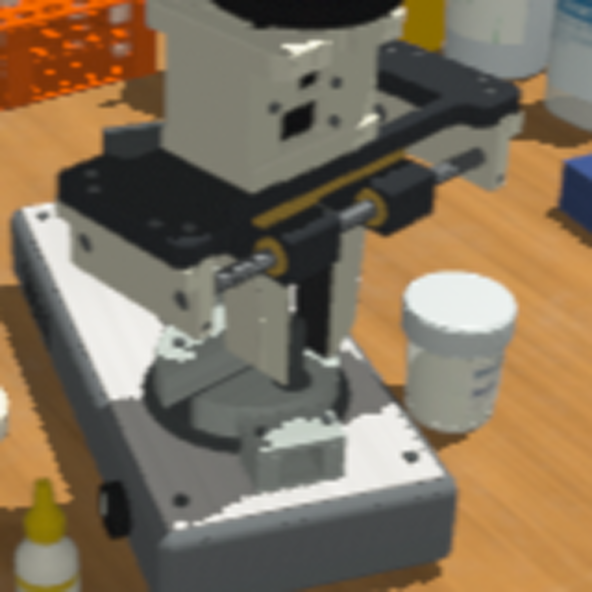

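The pin is between the fingers (scene crop, about (297,350)), with no contact force. Next I'll sweep it along the arc.

Emit:
apply_moves([
  [[0.62, 0.08, 0, 0, 2.2], [0.9, 0.24, 0, 0.11, 2.2], [1.19, 0.4, 0, 0.22, 2.2], [1.37, 0.56, 0, 0.31, 2.2], [1.55, 0.72, 0, 0.4, 2.2], [1.71, 0.91, 0, 0.48, 2.2], [1.87, 1.1, 0, 0.57, 2.2], [1.87, 1.1, 0, 0.57, 2.2]],
])

```text
clock: 3.47
ee_pos: [547.8, -104.8, 80.7]
eef_rot: [0.652, 0.276, 0.65, -0.276]
force: [-0.1, -1.8, 1.5]
width: 22.0
```

```bash
python3 - <<'E'
from h import *
s=st()
p,d=vision.capture("scene"); a=p[150:310,290:450,::-1]; cv2.imwrite("pics/s3.png",cv2.resize(a,None,fx=3.7,fy=3.7,interpolation=2))
E
```

```text
t 3.47 pos [ 547.8 -104.8   80.7] jaw 0.769 F [-0.1 -1.8  1.5] w 22.0
```

View pics/s3.png

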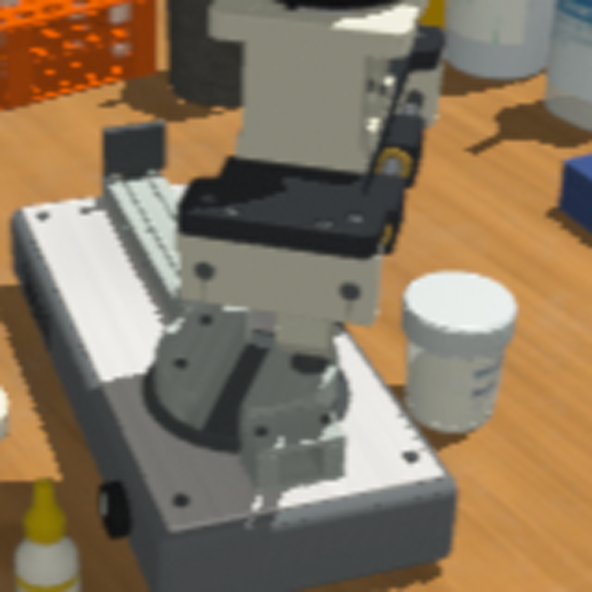

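The disc has turned, and the slot now runs diagonally (crop (235,390)). I'll continue to about 1.45.

Emit:
apply_moves([
  [[0.12, 0.2, 0, 0.09, 2.2], [0.23, 0.41, 0, 0.17, 2.2], [0.32, 0.65, 0, 0.26, 2.2], [0.4, 0.88, 0, 0.34, 2.2], [0.43, 1.03, 0, 0.4, 2.2], [0.46, 1.19, 0, 0.45, 2.2], [0.46, 1.19, 0, 0.45, 2.2]],
])

```text
clock: 4.1
ee_pos: [552.4, -93.1, 80.4]
eef_rot: [0.697, 0.125, 0.695, -0.126]
force: [1.3, -2.8, 0.2]
width: 21.9
```

```bash
python3 - <<'E'
from h import *
s=st()
for n in("scene","wrist","side"):
    p,d=vision.capture(n); np.save(f"pics/{n}4.npy",d); cv2.imwrite(f"pics/{n}4.png",p[:,:,::-1])
a=cv2.imread("pics/scene4.png")[150:310,290:450]; cv2.imwrite("pics/s4.png",cv2.resize(a,None,fx=3.7,fy=3.7,interpolation=2))
E
```

```text
t 4.1 pos [552.4 -93.1  80.4] jaw 1.214 F [ 1.3 -2.8  0.2] w 21.9
```

View pics/s4.png

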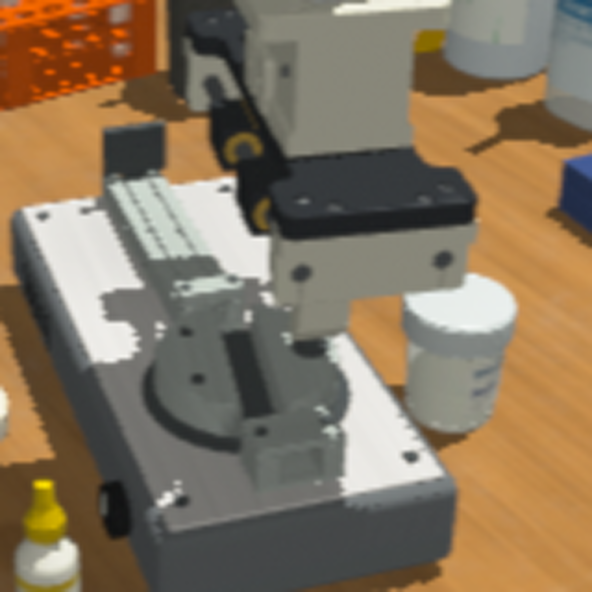

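View pics/wrist4.png

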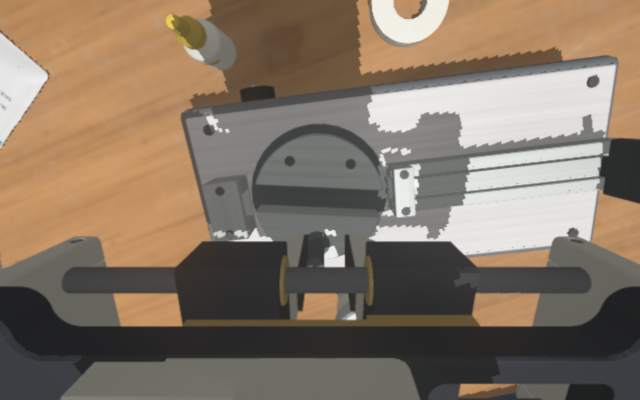

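The wrist view shows both the slot (255–388, about row 195) and the guide, so I can measure the angle between them.

```bash
python3 - <<'E'
from h import *
a=cv2.imread("pics/wrist4.png")[90:250,180:440]; cv2.imwrite("pics/w4z.png",cv2.resize(a,None,fx=3,fy=3,interpolation=2))
m=vision.camera_model("wrist"); W=cloud(m,np.load("pics/wrist4.npy"))
# slot floor at z~54
k=(abs(W[...,2]-54)<2.5); sub=np.zeros((400,640),bool); sub[150:235,255:388]=1
v,u=np.where(k&sub); print(len(u))
v0,u0=np.where((W[...,2]>60)&(W[...,2]<67)&(np.arange(640)[None]>425)&(np.arange(640)[None]<600)&(np.arange(400)[:,None]<220)); print(len(u0))
for nm,(uu,vv) in dict(slot=(u,v),guide=(u0,v0)).items():
    if len(uu)<20: continue
    P=W[vv,uu][:,:2].astype(np.float32); l=cv2.fitLine(P,cv2.DIST_HUBER,0,.01,.01).ravel(); print(nm,l, np.arctan2(l[1],l[0]),np.median(W[vv,uu],0))
E
```

```text
2731
8366
slot [ 3.802791e-01  9.248718e-01  5.246373e+02 -8.750066e+01] 1.1806983 [524.36683563 -86.86455026  53.92754318]
guide [2.4635939e-01 9.6917856e-01 5.5108228e+02 3.0081535e+01] 1.3218743 [551.03003779  30.39534952  64.87376843]
```

View pics/w4z.png

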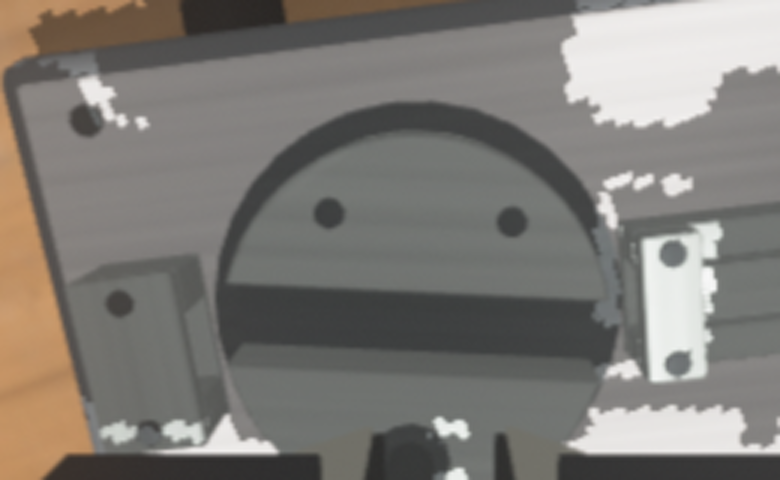

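```bash
python3 - <<'E'
from h import *
m=vision.camera_model("wrist")
def ang(a,b,z):
    f=lambda c:(180+c[0]/3,90+c[1]/3)
    A=ray(m,*f(a),z);B=ray(m,*f(b),z);d=B-A; return np.arctan2(d[1],d[0]),np.linalg.norm(d)
print('edge',ang((230,285),(600,301),70)); print('holes',ang((329,212),(512,221),70)); print('box edge',ang((60,77),(570,17),50))
print('strapholes->keeper hole', ang((120,303),(672,254),72.5), 'strap holes(+pi/2)',ang((672,254),(679,363),74)[0]+np.pi/2)
E
```

```text
edge (np.float64(1.1662723266443613), np.float64(74.94230343771693))
holes (np.float64(1.1614397523139588), np.float64(36.15066259268798))
box edge (np.float64(1.3210562416659801), np.float64(107.86612757211043))
strapholes->keeper hole (np.float64(1.3008153787866163), np.float64(110.13359317433266)) strap holes(+pi/2) 1.3494547233535705
```

Edge and holes agree: the slot is at 1.165 and the drive axis at 1.322, about 0.155 short. That's 4.3 mm more at the pin.

Emit:
apply_moves([
  [[0.07, 0.2, 0, 0.08, 2.2], [0.14, 0.41, 0, 0.15, 2.2], [0.14, 0.41, 0, 0.15, 2.2], [0.14, 0.41, 0, 0.15, 2.2]],
])

```text
clock: 4.58
ee_pos: [552.8, -88.1, 79.8]
eef_rot: [0.703, 0.074, 0.703, -0.074]
force: [-0.6, -0.9, 1.2]
width: 22.4
```

```bash
python3 - <<'E'
from h import *
s=st()
m=vision.camera_model("wrist");p,d=vision.capture("wrist"); np.save("pics/wrist5.npy",d); cv2.imwrite("pics/wrist5.png",p[:,:,::-1])
a=p[90:250,180:440,::-1]; cv2.imwrite("pics/w5z.png",cv2.resize(a,None,fx=3,fy=3,interpolation=2))
W=cloud(m,d)
E
```

```text
t 4.58 pos [552.8 -88.1  79.8] jaw 1.361 F [-0.6 -0.9  1.2] w 22.4
```

View pics/w5z.png

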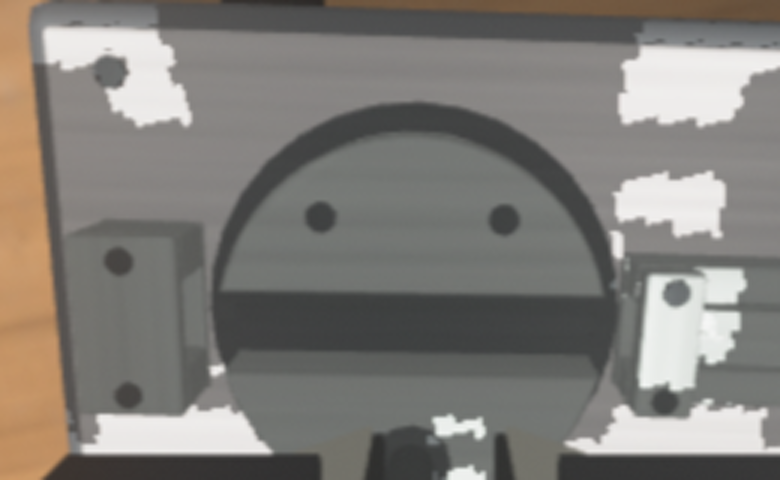

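```bash
python3 - <<'E'
from h import *
m=vision.camera_model("wrist")
def ang(a,b,z):
    f=lambda c:(180+c[0]/3,90+c[1]/3)
    A=ray(m,*f(a),z);B=ray(m,*f(b),z);d=B-A; return np.arctan2(d[1],d[0])
print('edge',ang((220,291),(604,297),70),'holes',ang((320,216),(504,219),70),'box edge',ang((60,27),(640,45),50))
W=cloud(m,np.load("pics/wrist5.npy"))
U=np.arange(640)[None]
v0,u0=np.where((W[...,2]>60)&(W[...,2]<67)&(U>425)&(U<600)&(np.arange(400)[:,None]<230)&(np.arange(400)[:,None]>150))
l=cv2.fitLine(W[v0,u0][:,:2].astype(np.float32),cv2.DIST_HUBER,0,.01,.01).ravel();print('guide',np.arctan2(l[1],l[0]),l[2:])
E
```

```text
edge 1.3446909959516256 holes 1.3444199790549323 box edge 1.3314255225829084
guide 1.3182604 [551.33405   31.246717]
```

The slot is at 1.3445 against an axis of about 1.325, so it's lined up within about 0.02 rad. Next I'll back the pad off the pin and lift, then check that the area behind the tab is clear.

Emit:
apply_moves([
  [[-0.1, -0.5, 0, 0, 2.2], [-0.1, -0.5, 0, 0, 2.2], [-0.1, -0.5, 2.5, 0, 2.2], [-0.1, -0.5, 6, 0, 2.2], [-0.1, -0.5, 8, 0, 2.2], [-0.1, -0.5, 8, -0.12, 0], [-0.1, -0.5, 8, -0.24, 0], [-0.1, -0.5, 8, -0.36, 0]],
])

```text
clock: 5.3
ee_pos: [552.0, -93.3, 160.3]
eef_rot: [0.679, 0.2, 0.678, -0.2]
force: [-0.1, 1.0, -0.0]
width: 6.2
```

```bash
python3 - <<'E'
from h import *
s=st(); print(s["q"].round(2))
for n in ("scene","side"):
    m=vision.camera_model(n); W=cloud(m,np.load(f"pics/{n}0.npy")).reshape(-1,3)
    k=(abs(W[:,0]-575)<130)&(W[:,1]>95)&(W[:,1]<260)&(W[:,2]>15)&(W[:,2]<300); q=W[k]; print(n,k.sum(), q.min(0) if len(q) else '', q.max(0) if len(q) else '')
    k=(W[:,0]>500)&(W[:,0]<620)&(W[:,1]>60)&(W[:,1]<100)&(W[:,2]>76)&(W[:,2]<96);q=W[k]
    e=np.array([-.243,-.970]);L=np.array([.970,-.243]); o=np.array([524.5,-88.5]); l=np.c_[(q[:,:2]-o)@e,(q[:,:2]-o)@L]; print('tab loc',l.min(0),l.max(0))
E
```

```text
t 5.3 pos [552.  -93.3 160.3] jaw 0.998 F [-0.1  1.  -0. ] w 6.2
[-0.21  0.41  0.38  1.84 -0.18  0.93  1.25]
scene 110 [503.94924111  95.02919387  15.05727873] [704.80873613 259.9718405   97.1474203 ]
tab loc [-179.25628119  -16.67528133] [-171.34337994   17.30577611]
side 503 [500.94582581  95.03478868  15.08717201] [704.49690257 259.59231743  98.79147121]
tab loc [-180.33269972  -19.64264935] [-171.2962679    13.86358379]
```

Emit:
apply_moves([
  [[0.2, 2.0, 0, -0.12, 0], [0.5, 5.0, 0, -0.24, 0], [0.9, 8.5, 0, -0.37, 0], [1.3, 12, 0, -0.5, 0], [1.7, 15.5, 0, -0.62, 0], [2.0, 18.5, 0, -0.75, 0], [2.2, 20.4, 0, -0.87, 0], [2.2, 20.4, 0, -1.0, 0]],
])

```text
clock: 5.97
ee_pos: [573.7, 117.2, 159.2]
eef_rot: [0.503, 0.497, 0.504, -0.496]
force: [0.6, -0.2, -0.8]
width: 0.2
```

Emit:
apply_moves([
  [[0, 0, 0, -0.12, 0], [0, 0, 0, -0.24, 0], [0, 0, 0, -0.24, 0], [0, 0, 0, -0.24, 0]],
])

```text
clock: 6.3
ee_pos: [573.7, 110.8, 159.6]
eef_rot: [-0.442, -0.552, -0.441, 0.552]
force: [-0.5, 0.3, -0.1]
width: 0.5
```

```bash
python3 - <<'E'
from h import *
s=st()
for n in ("scene","side","wrist"):
    p,d=vision.capture(n); np.save(f"pics/{n}6.npy",d); cv2.imwrite(f"pics/{n}6.png",p[:,:,::-1])
a=cv2.imread("pics/scene6.png")[110:290,270:450]; cv2.imwrite("pics/s6.png",cv2.resize(a,None,fx=3.3,fy=3.3,interpolation=2))
a=cv2.imread("pics/side6.png")[145:265,270:430]; cv2.imwrite("pics/e6.png",cv2.resize(a,None,fx=4,fy=4,interpolation=2))
E
```

```text
t 6.3 pos [573.7 110.8 159.6] jaw -0.222 F [-0.5  0.3 -0.1] w 0.5
```

View pics/s6.png

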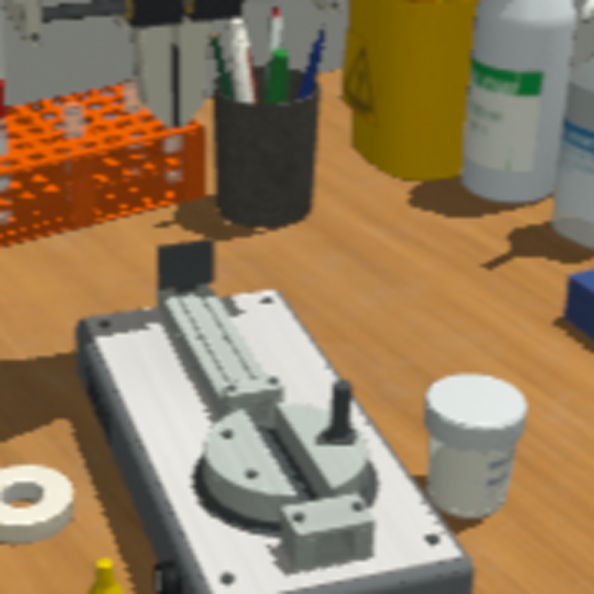

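View pics/e6.png

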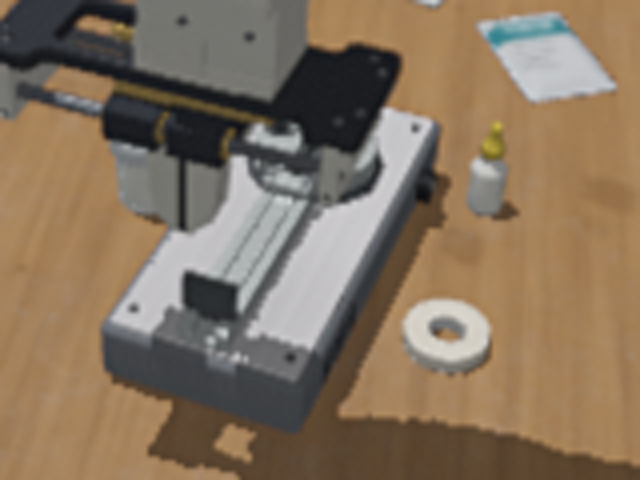

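View pics/wrist6.png

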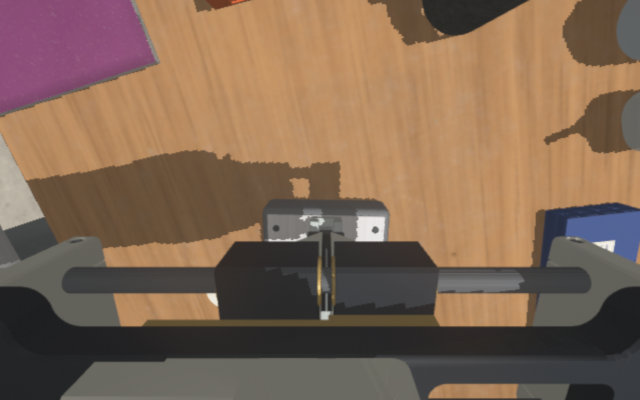

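The scene view shows the slot running in line from the strap to the keeper. The wrist view shows the closed fingers (column 325) centred on the box end (265–388). Next I'll descend behind the tab.

Emit:
apply_moves([
  [[0, 0, -2.5, -0.02, 0], [0, 0, -5, -0.02, 0], [0, 0, -7, -0.02, 0], [0, 0, -8.0, -0.02, 0], [0, 0, -8.5, -0.02, 0], [0, 0, -8.5, -0.02, 0]],
])

```text
clock: 6.95
ee_pos: [573.5, 110.4, 74.2]
eef_rot: [-0.435, -0.557, -0.435, 0.558]
force: [-0.4, 0.1, 0.1]
width: -0.0
```

```bash
python3 - <<'E'
from h import *
s=st()
for n in ("scene","side"):
    p,d=vision.capture(n); cv2.imwrite(f"pics/{n}7.png",p[:,:,::-1])
a=cv2.imread("pics/scene7.png")[110:290,270:450]; b=cv2.imread("pics/side7.png")[145:265,270:430]
cv2.imwrite("pics/c7.png",np.hstack([cv2.resize(a,(400,400),interpolation=2),cv2.resize(b,(400,400),interpolation=2)]))
E
```

```text
t 6.95 pos [573.5 110.4  74.2] jaw -0.245 F [-0.4  0.1  0.1] w -0.0
```

View pics/c7.png

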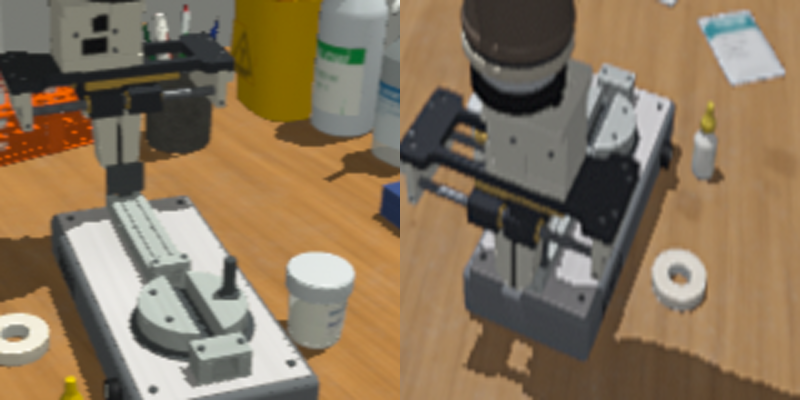

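The fingers stand behind the tab with no contact. Now I'll push along (-0.243, -0.970), first 60 mm.

Emit:
apply_moves([
  [[-0.19, -0.78, 0, 0, 0], [-0.36, -1.45, 0, 0, 0], [-0.53, -2.13, 0, 0, 0], [-0.73, -2.91, 0, 0, 0], [-0.92, -3.69, 0, 0, 0], [-1.12, -4.46, 0, 0, 0], [-1.31, -5.24, 0, 0, 0], [-1.46, -5.82, 0, 0, 0]],
])

```text
clock: 7.72
ee_pos: [559.0, 51.2, 74.8]
eef_rot: [-0.435, -0.558, -0.435, 0.558]
force: [0.4, 1.6, 0.4]
width: 0.5
```

```bash
cat > look.py <<'E'
from h import *
import sys
t=sys.argv[1]; s=st(); e=np.array([-.243,-.970]);L=np.array([.970,-.243]); o=np.array([524.5,-88.5])
print('local',((s["ee_pos"][:2]-o)@e).round(1),((s["ee_pos"][:2]-o)@L).round(1))
for n in ("scene","side"):
    p,d=vision.capture(n); cv2.imwrite(f"pics/{n}{t}.png",p[:,:,::-1]); np.save(f"pics/{n}{t}.npy",d)
a=cv2.imread(f"pics/scene{t}.png")[170:300,290:420]; b=cv2.imread(f"pics/side{t}.png")[145:265,290:410]
cv2.imwrite(f"pics/c{t}.png",np.hstack([cv2.resize(a,(400,400),interpolation=2),cv2.resize(b,(400,400),interpolation=2)]))
E
python3 look.py 8
```

```text
t 7.72 pos [559.   51.2  74.8] jaw -0.246 F [0.4 1.6 0.4] w 0.5
local -143.9 -0.5
```

View pics/c8.png

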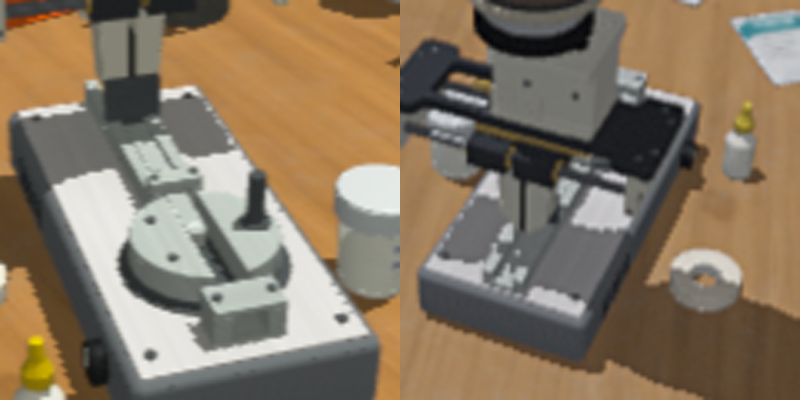

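The tab is sliding, at about 1.6 N, and the nose has entered the slot (crop (195,225)). I'll push 50 mm more.

Emit:
apply_moves([
  [[-0.15, -0.6, 0, 0, 0], [-0.3, -1.2, 0, 0, 0], [-0.46, -1.85, 0, 0, 0], [-0.63, -2.5, 0, 0, 0], [-0.8, -3.2, 0, 0, 0], [-0.97, -3.9, 0, 0, 0], [-1.12, -4.5, 0, 0, 0], [-1.24, -4.95, 0, 0, 0]],
])

```text
clock: 8.48
ee_pos: [546.6, 1.9, 74.8]
eef_rot: [-0.435, -0.557, -0.435, 0.558]
force: [0.1, 0.8, 0.0]
width: 0.4
```

```bash
python3 look.py 9
```

```text
t 8.48 pos [546.6   1.9  74.8] jaw -0.246 F [0.1 0.8 0. ] w 0.4
local -93.0 -0.6
```

View pics/c9.png

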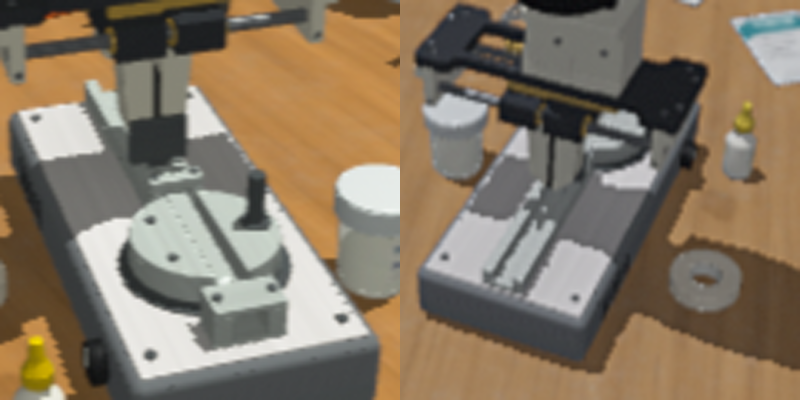

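The bar now spans the disc and is nearly at the keeper. I'll go on slowly.

Emit:
apply_moves([
  [[-0.1, -0.4, 0, 0, 0], [-0.2, -0.8, 0, 0, 0], [-0.28, -1.15, 0, 0, 0], [-0.36, -1.45, 0, 0, 0], [-0.4, -1.6, 0, 0, 0], [-0.4, -1.6, 0, 0, 0]],
])

```text
clock: 9.08
ee_pos: [542.7, -13.6, 74.8]
eef_rot: [-0.435, -0.557, -0.435, 0.558]
force: [-0.0, -0.6, 0.2]
width: 0.1
```

```bash
python3 look.py 10
```

```text
t 9.08 pos [542.7 -13.6  74.8] jaw -0.246 F [-0.  -0.6  0.2] w 0.1
local -77.1 -0.6
```

View pics/c10.png

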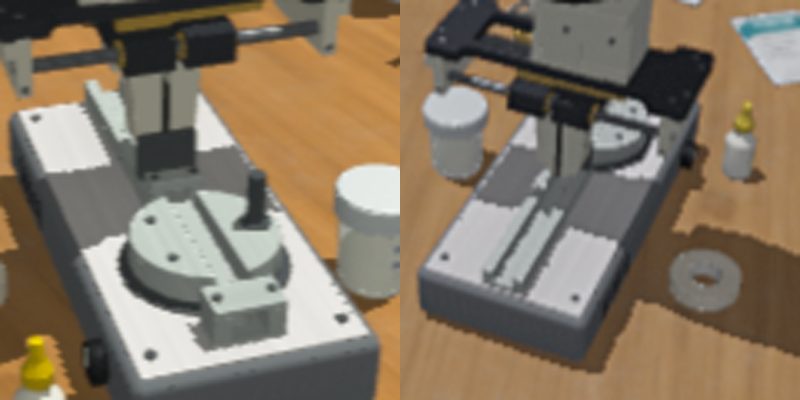

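Only a few mm are left. I'll go in small steps until the force rises.

Emit:
apply_moves([
  [[-0.03, -0.1, 0, 0, 0], [-0.05, -0.2, 0, 0, 0], [-0.07, -0.3, 0, 0, 0], [-0.07, -0.3, 0, 0, 0]],
])

```text
clock: 9.52
ee_pos: [542.3, -15.2, 74.8]
eef_rot: [0.435, 0.557, 0.436, -0.557]
force: [0.5, 3.2, -0.4]
width: 0.5
```

Emit:
apply_moves([
  [[-0.03, -0.1, 0, 0, 0], [-0.05, -0.2, 0, 0, 0], [-0.05, -0.2, 0, 0, 0]],
])

```text
clock: 9.77
ee_pos: [542.2, -15.2, 74.8]
eef_rot: [0.435, 0.558, 0.436, -0.556]
force: [2.5, 9.1, -0.2]
width: 0.6
```

The motion has stopped at local -75.5 and the force is rising, which is consistent with being home. One slightly firmer push, then I'll look.

Emit:
apply_moves([
  [[-0.05, -0.2, 0, 0, 0], [-0.05, -0.2, 0, 0, 0], [-0.05, -0.2, 0, 0, 0]],
])

```text
clock: 10.02
ee_pos: [542.2, -15.3, 74.8]
eef_rot: [0.435, 0.558, 0.437, -0.555]
force: [4.1, 16.3, -0.8]
width: 0.4
```

```bash
python3 look.py 11
```

```text
t 10.02 pos [542.2 -15.3  74.8] jaw -0.241 F [ 4.1 16.3 -0.8] w 0.4
local -75.3 -0.6
```

It's firmly stopped at 16 N. I'll retreat backwards and up, then verify.

Emit:
apply_moves([
  [[0.2, 0.8, 0, 0, 0], [0.7, 2.8, 0, 0, 0], [0.9, 3.8, 0, 0, 0], [0.9, 3.8, 3, 0, 0], [0.9, 3.8, 7, 0, 0], [0.9, 5, 11, 0, 0], [0.9, 8, 13, 0, 0], [0.9, 12, 13, 0, 0]],
])

```text
clock: 10.78
ee_pos: [553.2, 97.0, 210.2]
eef_rot: [0.435, 0.561, 0.432, -0.556]
force: [1.0, 0.2, -0.8]
width: 0.4
```

Emit:
apply_moves([
  [[-2, 4, 0, 0, 0], [-4, 8, 0, 0, 0], [-6, 12, 0, 0, 0], [-7, 15, 0, 0, 0], [-8, 18, 0, 0, 0], [-8, 18, 0, 0, 0], [-8, 18, 0, 0, 0]],
])

```text
clock: 11.37
ee_pos: [469.1, 281.8, 204.4]
eef_rot: [-0.437, -0.556, -0.436, 0.557]
force: [-0.4, -0.4, 0.7]
width: 0.6
```

```bash
python3 look.py 12; python3 - <<'E'
from h import *
e=np.array([-.243,-.970]);L=np.array([.970,-.243]); o=np.array([524.5,-88.5])
for n in("scene","side"):
    m=vision.camera_model(n);W=cloud(m,np.load(f"pics/{n}12.npy")).reshape(-1,3);l=np.c_[(W[:,:2]-o)@e,(W[:,:2]-o)@L,W[:,2]]
    def sel(x0,x1,y0,y1,z0,z1):
        k=(l[:,0]>x0)&(l[:,0]<x1)&(l[:,1]>y0)&(l[:,1]<y1)&(l[:,2]>z0)&(l[:,2]<z1); return l[k]
    for nm,q in (('tab',sel(-120,-40,-25,25,79,97)),('pin',sel(-40,40,5,50,78,103)),('barslot',sel(-25,25,-5,5,50,72))):
        print(n,nm,len(q),q.mean(0).round(1),q.min(0).round(1),q.max(0).round(1))
E
```

```text
t 11.37 pos [469.1 281.8 204.4] jaw -0.241 F [-0.4 -0.4  0.7] w 0.6
local -345.8 -143.7
scene tab 188 [-58.5  -1.   87.9] [-63.5 -17.6  79. ] [-55.2  16.4  95.9]
scene pin 83 [ 2.2 28.  90.7] [-4.4 23.8 78.3] [  5.8  33.3 100.4]
scene barslot 113 [-0.1  0.2 63.9] [-24.7  -5.   62.2] [24.7  5.  66.1]
side tab 1 [-55.8  -8.8  93.8] [-55.8  -8.8  93.8] [-55.8  -8.8  93.8]
side pin 30 [-1.2 25.1 92.1] [-4.2 21.  81.4] [  4.5  30.7 100.7]
side barslot 20 [-6.2 -0.8 63.9] [-21.6  -4.7  61.8] [ 9.3  3.3 67. ]
```

View pics/c12.png

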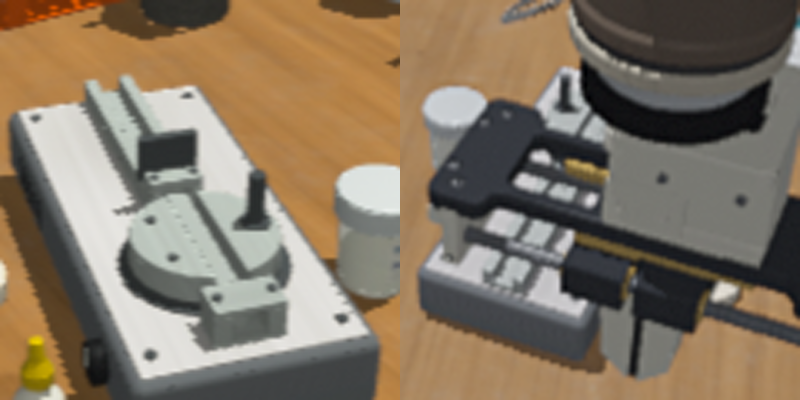

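The tab's front face is at about -58, against the strap (home is -58). The bar top in the slot is at 64 mm across the disc, so it's level. The pin is at about (0.5, 28), roughly 1.55 rad. The robot is clear, so I'll hand in.

```bash
python3 -c "
from cell import bot
print(bot.close_job())"
```

```text
the job is handed in; nothing more can be done
None
```

The shaft is locked: the slot is lined up with the bar, and the bar is through the disc and fully home in the keeper. The job is handed in at about 11.4 s of the 51 s allowed; no verdict was reported.

**What I did:** I straddled the pin with loosely opened fingers and pushed it with one pad, turning the disc from about +0.43 to about +1.59 rad. I measured partway, found it 0.155 rad short and corrected. I then pushed the bar by its tab along the guide with closed fingers. It slid at 1–3 N and stopped hard; a firmer push to 16–17 N moved it no further.

**Last checks (scene camera):**
- **Bar position:** the tab's front face is at about drive x = -58 mm, against the strap, which is the home place.
- **Bar level:** its top is at 64 mm across the disc (nominal 65).
- **Disc angle:** the pin is at about 1.55 rad.
- **Clearance:** the arm was well clear and the force readings were about zero. I saw no sign of the cup, bottle or tape being touched, but did not re-measure their positions.

**Checks that failed or disagreed:**
- My first fit of the box took in the cup and was thrown out. The side camera's fit of the box also failed, so the drive's pose came from the scene camera and was refined with the wrist view.
- The side camera's view of the tab was blocked in the last check, so the tab's final position rests on the scene camera and the hard stop.

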